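# Turn the parts-tray cover to the yellow compartment

## Robot

A 6-joint arm with a two-finger parallel gripper is mounted at the origin on the work surface. World frame = base frame: x ahead of the robot, y to its left, z up, the work surface at z = 0. Lengths are in m, angles in rad, forces in N, time in s.
With the tool pointing down it reaches from about 0.35 to 0.975 m from the base axis. Payload 7.1 kg.
Tool frame: the origin (TCP) lies midway between the tips of the shut fingers; the grasp point (between the pads) lies 19 mm behind it; x points along the fingers, y is the direction in which the jaws open and shut, and the axes are right-handed (so a half turn about x gives the same grasp; the last joint's range is limited). The gripper opens to 88 mm and grips with 3 to 60 N. Pads are 20 mm wide; open, the fingers measure 115 mm over their backs; the gripper's body (75 mm by 178 mm) begins 61 mm behind the grasp point.
Start: joints at [-1.128, 0.423, 1.63, -0, 1.089, -0.019], TCP at [0.278, -0.56, 0.223] pointing down, gripper open.
Joint ranges: [-3, 3], [-0.9, 2.11], [0.09, 2.58], [-1.31, 4.45], [0.11, 2.69], [-2.54, 2.54]. Speed limits (rad/s): [2.39, 2.39, 3.01, 3.14, 3.14, 3.14].

## Interface

Orientations are given as a rotation vector (axis times angle).
In Python, from workcell import get_state, capture, camera_model, hand_in gives the robot as it stands. The module is installed in compiled form; this text tells all that it offers.
- The arm moves only by the tool play_rows, never from a script. Its argument "increments" is a list of rows, each a list of 4 numbers: the shift along the tool's x, y, z in mm, then the turn about the tool's x in degrees. In form: [[x, y, z, turn], ...]. A call has 1 to 10 rows; each row is the pose to reach, as a shift and turn from the pose commanded when the call began, along the tool's axes at that moment; what a row does not reach only later rows make up. A row lasts 1/8 s, in which the tool goes at most 62.5 mm and 10.7 degrees, less where a joint would pass 70% of its speed; a pose out of reach is approached as far as the arm can. A call with a gripper value outside its range is refused whole. "claw" is the finger opening in mm, from 0 to 87.8, set as the call begins (left out, the last holds). The fingers move at their own pace and stop on an object; "force" is the grip in N (left out, the last holds). Time passes only in rows, so rows that repeat a pose let the fingers close. It gives the time, the measured TCP pose, the force and the opening at its end, in the units of the state.
- get_state(): the state, without advancing time (a new reading comes with each control period).
- capture(name): name is "scene" or "side" or "wrist"; returns the picture (384x512x3 uint8, red, green, blue); there is no depth.
- camera_model(name): a dict with "fx", "fy", "cx", "cy" (pixels), "origin" and "orientation" of the camera in the world. Camera axes: x right, y down, z forward; pixel columns grow to the right and rows downward; lengths in m; the calibration is good to about 2 mm. The wrist camera is an equidistant fisheye: a pixel r from the principal point sees the ray r / f radians off the axis. A picture is of the moment at which its call begins: read the wrist's pose just before it. camera_model takes no time and is no camera call; for the wrist camera it gives the pose at the moment of the call.
- hand_in(): hands the job in, once; it reports no verdict.
The state is a dict: "time": time; "joint_pos": joint angles; "dq": joint speeds; "joint_efforts": joint torques, N m; "position": TCP position; "tool_rot": TCP orientation; "contact_force": force on the tool from outside, world axes, zero at the start; "moment": the same for the moment, N m; "gripper_width": opening from 0.0 (shut) to 1.0 (fully open).
Only numpy, scipy, OpenCV 4.12 (cv2) and the standard library are available. Lean on these libraries where they do the work, as an engineer would, in place of code of your own. Each camera call takes 0.05 s, during which the arm holds its last target. There are 200 camera calls.

## Task

Gently push the metal tab on the round parts tray with the fingertips to swing its cover round until the tab points straight at the yellow button, so that the window is open over that compartment. Then move the hand clear, and leave everything else on the bench where it is.

Things in the scene. Friction and masses are not known exactly. Their poses are not given: they have to be found in the camera images.
- tray: Round parts tray screwed to the bench: wooden foot disc 248 mm across, 12 mm thick; on it a brass bowl 146 mm across, rim 37 mm above the bench. A flat dark cover turns on top about the vertical axis through the origin. Origin at bench height, z up; its own -x side is the front (facing the robot to within 0.5 rad): a blank there, no compartment or button.
- cover (a joint): Angle of the dark cover, rad. 0: tab points to the tray's own -x; positive is counterclockwise from above. Stops at -2.5 and 2.5. Plain friction, no clicks, about 0.1 N m (1 to 2 N at the tab); stays where it is left. Cover top (and its window, at the tab's side) 43 mm above the bench, a brass dome in its centre at 51 mm.
- tab (a point): Middle of the top edge of the tab, an upright bare-metal blade at the cover's rim, 81 mm from the axis and 81 mm above the bench. The blade is 8 mm thick (sideways, the way it is pushed), runs from 67 to 95 mm from the axis and stands 39 to 81 mm above the bench. Outside the cover only the foot disc (12 mm) and buttons (15 mm) lie beneath.
- pointer (a point): The point that the tab points at: fixed to the cover, on the tab's centre line, 106 mm from the axis and 15 mm above the bench - the circle on which the buttons lie.
- mark_yellow: yellow round button, 22 mm across, 3 mm thick, fixed on the tray's foot disc (its top 15 mm above the bench), 106 mm from the axis. Origin under its centre. The four buttons lie 60 and 120 degrees to either side of the tray's front, in an order that changes from run to run.
- mark_red: red round button, 22 mm across, 3 mm thick, fixed on the tray's foot disc (its top 15 mm above the bench), 106 mm from the axis. Origin under its centre. The four buttons lie 60 and 120 degrees to either side of the tray's front, in an order that changes from run to run.
- mark_blue: blue round button, 22 mm across, 3 mm thick, fixed on the tray's foot disc (its top 15 mm above the bench), 106 mm from the axis. Origin under its centre. The four buttons lie 60 and 120 degrees to either side of the tray's front, in an order that changes from run to run.
- mark_green: green round button, 22 mm across, 3 mm thick, fixed on the tray's foot disc (its top 15 mm above the bench), 106 mm from the axis. Origin under its centre. The four buttons lie 60 and 120 degrees to either side of the tray's front, in an order that changes from run to run.
- dish: small round brass bowl, 60 mm across, 20 mm tall, loose; origin under its centre
- loupe: black eye loupe standing on the bench, 36 mm across, 30 mm tall, loose; origin under its centre
- block: plain steel bar 40 x 110 x 22 mm lying on the bench, loose; origin under its centre
- driver: orange-handled screwdriver, 130 mm long, lying on the bench, loose; its own x axis runs along the shaft
- oil: amber glass oil jar, 32 mm across, 55 mm tall, loose; origin under its centre
- stand: grey round stand, 90 mm across, with six coloured-top screwdrivers, 117 mm tall in all, loose; origin under its centre
- pegwood: flat wooden stick 160 x 30 x 8 mm lying on the bench, loose; origin under its centre

How it is judged:
By the outcome, as a careful person would: the job done as asked, in the order asked, and still so for the second after the job is handed in, with the robot touching nothing.
It also fails if it takes over 48 s, if anything falls off the work surface, if the arm or the gripper's body presses on something with over 40 N, if the wrist force passes 120 N, or if a joint passes its speed limit or range.

## Working session

There is one attempt and no reset: what is moved stays moved. The work goes in short steps, Python scripts to look and compute and a tool call to move; the robot and the scene stay as the last step left them, time stands still between calls to the robot, and variables do not carry over. Pictures are saved under pics/ and viewed, about 8 in all and at most 12, crops included, and the job is handed in when it is done.

Besides the shell and the picture viewer there is one more tool, called after ">>>" by a JSON object that holds its "api" and its "payload". play_rows: Moves the arm, as the interface text tells. Its arguments: {"type":"object","properties":{"increments":{"type":"array"},"claw":{"type":"number"},"force":{"type":"number"}},"required":["increments"]}

```bash
mkdir -p pics; cat > h.py <<'E'
import numpy as np, cv2
from scipy.spatial.transform import Rotation as R
from workcell import *
def cam(n):
    m=camera_model(n); o=np.array(m['orientation'],float)
    M=R.from_rotvec(o).as_matrix() if o.shape==(3,) else (o if o.shape==(3,3) else R.from_quat(o).as_matrix())
    return m,np.array(m['origin']),M
def ray(c,uv,fish=False):
    m,o,M=c; x=(uv[0]-m['cx'])/m['fx']; y=(uv[1]-m['cy'])/m['fy']
    if fish:
        r=np.hypot(x,y); d=np.array([x/r*np.sin(r),y/r*np.sin(r),np.cos(r)])
    else: d=np.array([x,y,1])
    return o,M@d
def onz(c,uv,z,fish=False):
    o,d=ray(c,uv,fish); return o+d*(z-o[2])/d[2]
def proj(c,p):
    m,o,M=c; q=M.T@(np.array(p)-o); return np.array([m['fx']*q[0]/q[2]+m['cx'],m['fy']*q[1]/q[2]+m['cy']])
E
python3 - <<'E'
from h import *
s=get_state(); print(s)
for n in ['scene','side']:
    print(camera_model(n)); im=capture(n); np.save(n,im)
    cv2.imwrite(f'pics/{n}0.png',cv2.resize(im[:,:,::-1],(800,600),interpolation=cv2.INTER_CUBIC))
E
```

```text
{'time': 0.0, 'joint_pos': array([-1.12802375e+00,  4.23795053e-01,  1.63068738e+00,  1.96020947e-05,
        1.08858528e+00, -1.89957605e-02]), 'dq': array([ 0.00141507, -0.00103572, -0.00023915, -0.00049936,  0.00023729,
        0.00026994]), 'joint_efforts': array([-1.63515651e-03, -5.44631445e+01, -2.73674798e+01,  6.41983096e-02,
        2.26288178e-02, -1.39497829e-04]), 'position': array([ 0.27825232, -0.5590299 ,  0.22193131]), 'tool_rot': array([ 1.96490062,  0.46342078, -1.96549261]), 'contact_force': array([ 0.86373442, -0.30145938,  0.01318885]), 'moment': array([-0.03251681, -0.01914004,  0.06134962]), 'gripper_width': 1.001190800848059}
{'fx': 439.4976260062268, 'fy': 439.4976260062268, 'cx': 256.68293351589244, 'cy': 179.8884942483038, 'origin': array([ 1.47010392, -0.19024584,  0.92267699]), 'orientation': array([-1.92603075, -1.51000773,  0.64707132])}
{'fx': 389.7693563561277, 'fy': 389.7693563561277, 'cx': 253.46438623516352, 'cy': 193.99024793516745, 'origin': array([ 0.0109369 , -0.80966853,  0.86315466]), 'orientation': array([-2.13072211,  0.70477654, -0.37173141])}
```

View pics/scene0.png

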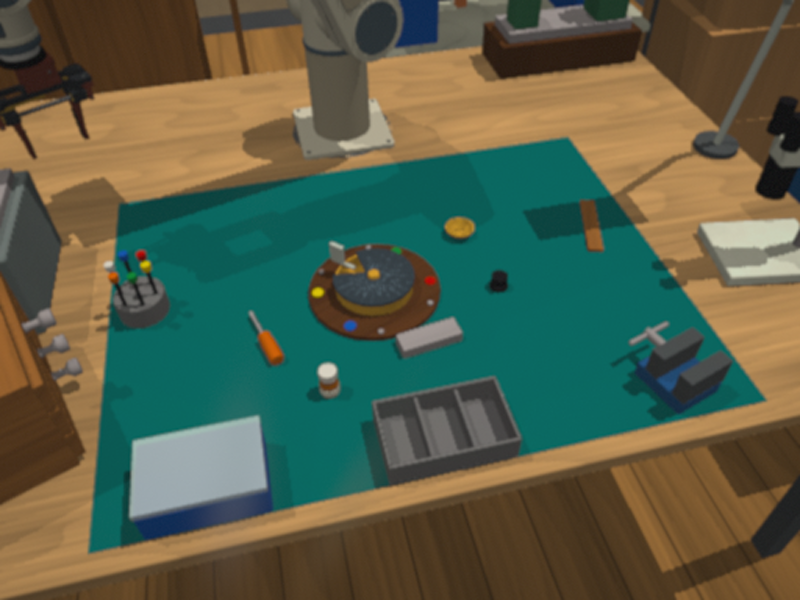

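View pics/side0.png

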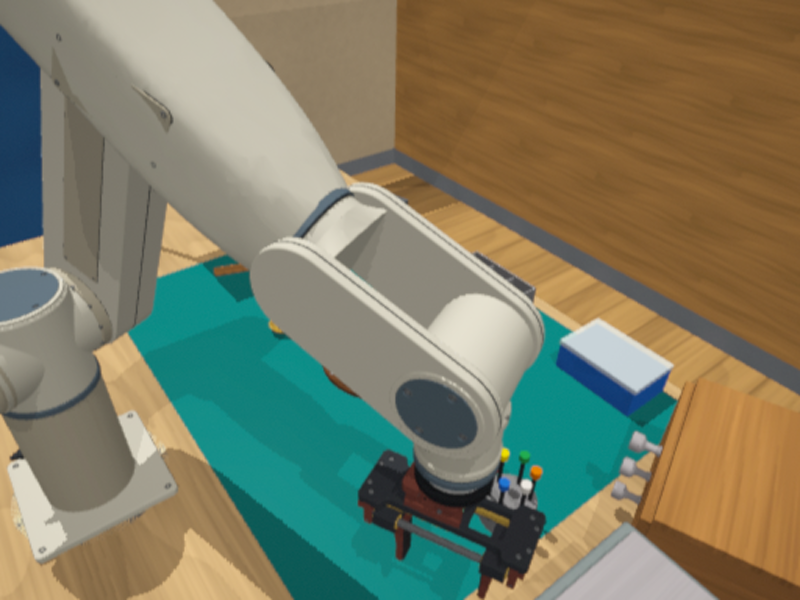

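The scene view (800x600 scale) shows the tray at about (374,290), with buttons at yellow (317,293), blue (350,326), red (430,281) and green (396,251). The tab is near (337,250). The side view is blocked by the arm.

```bash
python3 - <<'E'
from h import *
c=cam('scene'); im=np.load('scene.npy'); hsv=cv2.cvtColor(im,cv2.COLOR_RGB2HSV).astype(int)
k=.64; P={}
for n,(u,v) in dict(yellow=(317,293),blue=(350,326),red=(430,281),green=(396,251)).items():
    u,v=u*k,v*k; yy,xx=np.mgrid[:384,:512]
    w=(np.hypot(xx-u,yy-v)<6)
    h=hsv[...,0]; lo,hi=dict(yellow=(24,36),blue=(100,130),red=(170,180),green=(45,80))[n]
    m=w&(((h>=lo)&(h<=hi))|((n=='red')&(h<4)))&(hsv[...,1]>170)&(hsv[...,2]>(130 if n!='green' else 80))
    uv=(xx[m].mean(),yy[m].mean()); P[n]=onz(c,uv,.015)[:2]; print(n,m.sum(),uv,P[n])
pts=np.array(list(P.values()))
# circle radius .106 fit
from scipy.optimize import least_squares
f=least_squares(lambda q:np.hypot(*(pts-q).T)-.106,pts.mean(0)); C=f.x; print('C',C,f.fun)
for n in P: d=P[n]-C; print(n,np.degrees(np.arctan2(d[1],d[0])))
for n,p,z in [('tabtop',(337,243),.081)]:
    q=onz(c,(p[0]*k,p[1]*k),z); d=q[:2]-C; print(n,q,np.hypot(*d),np.degrees(np.arctan2(d[1],d[0])))
for n,p in dict(dish=(460,230),block=(430,340),oil=(330,393),drvH=(272,350),drvT=(252,315),loupe=(499,289),stand=(141,310)).items(): print(n,onz(c,(p[0]*k,p[1]*k),0.0)[:2])
x,y=220,180
cv2.imwrite('pics/crop1.png',cv2.resize(im[145:225,185:295,::-1],(770,560),interpolation=cv2.INTER_CUBIC))
print(R.from_rotvec(get_state()['tool_rot']).as_matrix().round(3)); print(camera_model('wrist'))
E
```

```text
yellow 39 (np.float64(202.89743589743588), np.float64(186.51282051282053)) [ 0.5572929 -0.1430507]
blue 25 (np.float64(223.56), np.float64(208.08)) [ 0.6548112  -0.09994056]
red 17 (np.float64(274.88235294117646), np.float64(179.41176470588235)) [0.58023606 0.06755573]
green 10 (np.float64(253.6), np.float64(159.7)) [0.48003424 0.02664139]
C [ 0.56680885 -0.03751335] [-3.45127459e-05  1.89610650e-03 -7.64296022e-05  1.91507791e-03]
yellow -95.15223585975755
blue -35.351171557743484
red 82.71740999971752
green 143.52351327908298
tabtop [ 0.50718252 -0.0916274   0.081     ] 0.08052098257565041 -137.7745939471704
dish [0.43731493 0.17208273]
block [0.71071969 0.03325326]
oil [ 0.78114289 -0.15652132]
drvH [ 0.66564101 -0.23999537]
drvT [ 0.57324104 -0.26707178]
loupe [0.62039347 0.19296653]
stand [ 0.51012696 -0.46591374]
[[-0.001  0.446 -0.895]
 [ 0.001 -0.895 -0.446]
 [-1.    -0.001 -0.   ]]
{'fx': 297.3186396354542, 'fy': 297.3186396354542, 'cx': 259.19466468359803, 'cy': 191.46436535278966, 'origin': array([ 0.3527598 , -0.52289835,  0.3852439 ]), 'orientation': array([ 2.44383861, -1.51309153, -0.23424324])}
```

View pics/crop1.png

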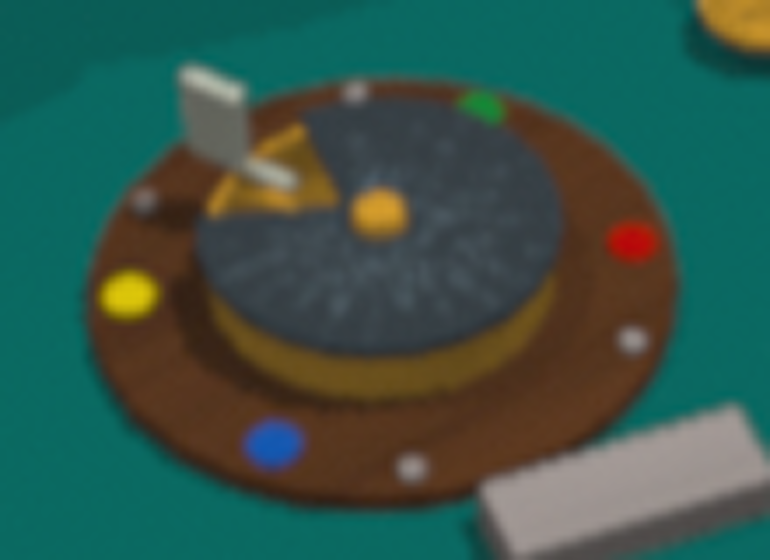

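The bow of the four buttons puts the front at about -156°, so yellow sits at about -96° in the world. The tab is at about -138° and needs roughly +42° CCW. I'll shut the fingers and go above the clockwise side of the tab.

>>> {"api": "play_rows", "payload": {"increments": [[0,-40,-45,-3],[0,-80,-90,-6],[0,-120,-135,-9],[0,-160,-180,-12],[0,-200,-225,-15],[0,-240,-270,-15.5],[0,-280,-315,-15.5],[0,-320,-365,-15.5],[0,-351,-404,-15.5],[0,-351,-404,-15.5]], "claw": 0, "force": 30}}

```text
time: 1.35
position: [0.4847, -0.0625, 0.2225]
tool_rot: [1.792, 0.692, -1.792]
contact_force: [0.1, -1.3, 0.5]
gripper_width: 0.005
```

>>> {"api": "play_rows", "payload": {"increments": [[0,0,0,0],[0,0,0,0]]}}

```text
time: 1.6
position: [0.4832, -0.0662, 0.2225]
tool_rot: [1.795, 0.687, -1.796]
contact_force: [0.4, 1.3, 0.0]
gripper_width: 0.007
```

```bash
cat > w.py <<'E'
from h import *
import sys
s=get_state(); print(s['position'],s['contact_force'],s['gripper_width']); print(R.from_rotvec(s['tool_rot']).as_matrix().round(3)[:2])
c=cam('wrist'); im=capture('wrist'); np.save('wrist',im)
print(c[0])
cv2.imwrite(f'pics/{sys.argv[1]}.png',cv2.resize(im[:,:,::-1],(800,600),interpolation=cv2.INTER_CUBIC))
E
python3 w.py w1
```

```text
[ 0.48319988 -0.06624906  0.22251444] [0.40751605 1.26531622 0.00385765] 0.007181247205839977
[[-0.001  0.667 -0.745]
 [-0.    -0.745 -0.667]]
{'fx': 297.3186396354542, 'fy': 297.3186396354542, 'cx': 259.19466468359803, 'cy': 191.46436535278966, 'origin': array([ 0.54524468, -0.01154761,  0.38573643]), 'orientation': array([ 2.60970287, -1.16524617, -0.18007352])}
```

View pics/w1.png

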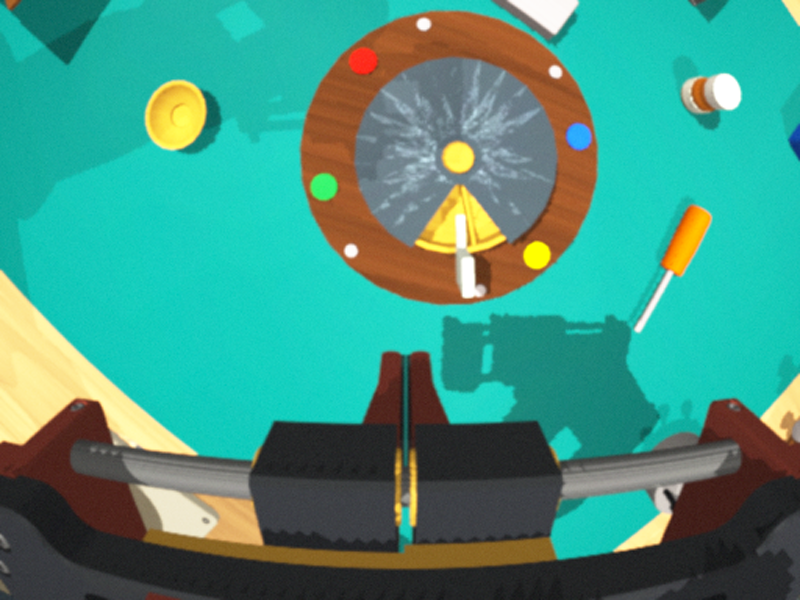

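The wrist view shows everything: dome (458,157), yellow (537,255), blue (579,136), red (363,61), green (323,187). The tab's upright blade runs from (465,255) to (469,298), and the shut fingertips are at (405,353).

```bash
cat > meas.py <<'E'
from h import *
from scipy.optimize import least_squares
c=cam('wrist'); im=np.load('wrist.npy'); hsv=cv2.cvtColor(im,cv2.COLOR_RGB2HSV).astype(int); H,S,V=hsv.transpose(2,0,1)
yy,xx=np.mgrid[:384,:512]
W=np.zeros((384,512,2))
def fit(seed,r=11):
    P={}
    for n,(u,v) in seed.items():
        w=np.hypot(xx-u*.64,yy-v*.64)<r
        lo,hi=dict(yellow=(23,36),blue=(98,130),red=(172,180),green=(45,75))[n]
        m=w&(((H>=lo)&(H<=hi))|((n=='red')&(H<5)))&(S>140)&(V>90)
        P[n]=onz(c,(xx[m].mean(),yy[m].mean()),.015,True)[:2]; print(n,m.sum(),P[n].round(4))
    off=dict(yellow=60,blue=120,red=-120,green=-60)
    def f(q): return np.concatenate([q[:2]+.106*np.array([np.cos(q[2]+np.radians(off[n])),np.sin(q[2]+np.radians(off[n]))])-P[n] for n in P])
    s=least_squares(f,[.567,-.0375,-2.72]); print('C',s.x[:2],'front',np.degrees(s.x[2]),'yellow',np.degrees(s.x[2])+60,'res mm',(s.fun*1e3).round(1)); return s.x
E
python3 - <<'E'
from meas import *
q=fit(dict(yellow=(537,255),blue=(579,136),red=(363,61),green=(323,187))); C=q[:2]
for n,p,z in [('dome',(458,157),.051),('topIn',(467.5,258),.081),('topOut',(469,297),.081),('topInL',(463,257),.081),('cover strip inner',(461,218),.045)]:
    a=onz(c,(p[0]*.64,p[1]*.64),z,True); d=a[:2]-C; print(n,a[:2].round(4),np.hypot(*d).round(4),np.degrees(np.arctan2(d[1],d[0])).round(1))
cv2.imwrite('pics/w1c.png',cv2.resize(im[125:205,250:360,::-1],(770,560),interpolation=cv2.INTER_CUBIC))
E
```

```text
yellow 244 [ 0.5606 -0.1448]
blue 195 [ 0.6572 -0.1014]
red 231 [0.5819 0.066 ]
green 238 [0.4854 0.0226]
C [ 0.5712705  -0.03938499] front -155.78343518318192 yellow -95.78343518318192 res mm [-0.1 -0.1  0.1  0.   0.1  0.1 -0.1 -0. ]
dome [ 0.571 -0.039] 0.0004 129.6
topIn [ 0.5236 -0.0875] 0.0677 -134.8
topOut [ 0.5044 -0.1074] 0.0953 -134.5
topInL [ 0.522  -0.0847] 0.0669 -137.4
cover strip inner [ 0.5398 -0.0719] 0.0452 -134.1
```

View pics/w1c.png

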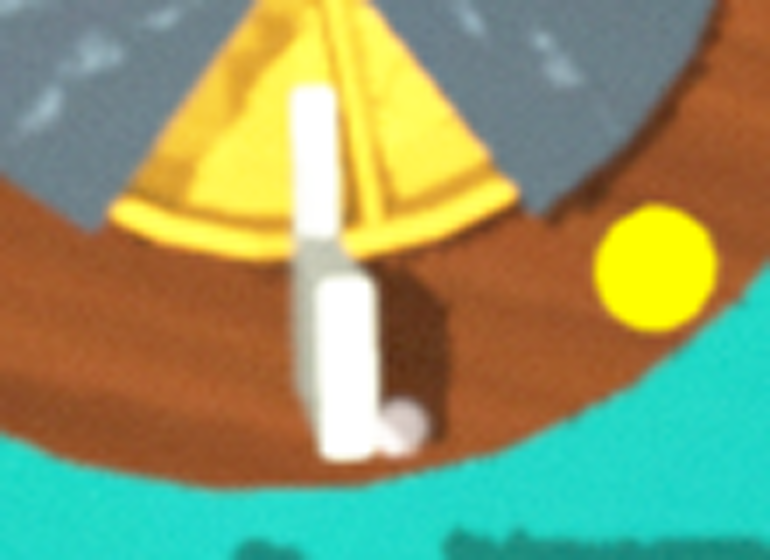

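>>> {"api": "play_rows", "payload": {"increments": [[40,0,0,0],[80,0,0,0],[115,0,0,0],[145,0,0,0],[160,0,0,0],[168,0,0,0],[168,0,0,0],[168,0,0,0]]}}

```text
time: 2.65
position: [0.4845, -0.0654, 0.0555]
tool_rot: [1.796, 0.687, -1.793]
contact_force: [-0.6, -0.1, 0.0]
gripper_width: 0.002
```

```bash
cat > plan.py <<'E'
from h import *
import sys
# args: theta list (deg, tab angle that contact would give at offset), off mm
C=np.array([.5713,-.0394]); off=float(sys.argv[1])/1e3
s=get_state(); M=R.from_rotvec(s['tool_rot']).as_matrix(); p=s['position']; print(p,s['contact_force'])
y0=np.degrees(np.arctan2(M[1,1],M[0,1])); print('yaw y',y0)
for t in map(float,sys.argv[2:]):
    a=np.radians(t); e=np.array([np.cos(a),np.sin(a)]); n=np.array([-e[1],e[0]])
    q=C+.081*e-off*n; d=np.array([*(q-p[:2]),0]); l=M.T@d
    print([0,round(l[1]*1e3,1),round(l[2]*1e3,1),round(-(t+90-y0),1)])
E
python3 plan.py 17.5 -150 -146 -142 -138 -135 -132 -129 -126 -123 -120 -117 -114 -111 -108 -105 -103 -101 -99.5 -98.5 -98
```

```text
[ 0.48446333 -0.06541241  0.05552481] [-0.55917629 -0.06521981  0.03666404]
yaw y -48.044407005428376
[0, np.float64(4.8), np.float64(-6.4), np.float64(12.0)]
[0, np.float64(10.2), np.float64(-4.2), np.float64(8.0)]
[0, np.float64(15.7), np.float64(-2.4), np.float64(4.0)]
[0, np.float64(21.3), np.float64(-1.0), np.float64(-0.0)]
[0, np.float64(25.5), np.float64(-0.2), np.float64(-3.0)]
[0, np.float64(29.8), np.float64(0.4), np.float64(-6.0)]
[0, np.float64(34.2), np.float64(0.8), np.float64(-9.0)]
[0, np.float64(38.5), np.float64(0.9), np.float64(-12.0)]
[0, np.float64(42.8), np.float64(0.8), np.float64(-15.0)]
[0, np.float64(47.2), np.float64(0.5), np.float64(-18.0)]
[0, np.float64(51.5), np.float64(-0.1), np.float64(-21.0)]
[0, np.float64(55.7), np.float64(-0.9), np.float64(-24.0)]
[0, np.float64(60.0), np.float64(-1.9), np.float64(-27.0)]
[0, np.float64(64.1), np.float64(-3.1), np.float64(-30.0)]
[0, np.float64(68.2), np.float64(-4.5), np.float64(-33.0)]
[0, np.float64(70.9), np.float64(-5.6), np.float64(-35.0)]
[0, np.float64(73.5), np.float64(-6.8), np.float64(-37.0)]
[0, np.float64(75.5), np.float64(-7.7), np.float64(-38.5)]
[0, np.float64(76.8), np.float64(-8.4), np.float64(-39.5)]
[0, np.float64(77.4), np.float64(-8.7), np.float64(-40.0)]
```

>>> {"api": "play_rows", "payload": {"increments": [[0,5,-1,0],[0,10,-1,0],[0,15.5,-1,0],[0,21,-1,0],[0,25.5,0,-3],[0,30,0.5,-6],[0,34,1,-9],[0,38.5,1,-12],[0,43,1,-15],[0,43,1,-15]]}}

```text
time: 3.9
position: [0.512, -0.0982, 0.0546]
tool_rot: [1.621, 0.878, -1.621]
contact_force: [0.0, -0.3, 0.3]
gripper_width: 0.002
```

```bash
python3 plan.py 17.5 -123 -120 -117 -114 -111 -108 -105 -103 -101 -99.5 -98 | sed 's/np.float64//g'
```

```text
[ 0.51196385 -0.09819693  0.05459429] [ 0.01335317 -0.32508168  0.25870327]
yaw y -33.08976758264738
[0, (0.2), (-0.6), (-0.1)]
[0, (4.5), (0.2), (-3.1)]
[0, (8.8), (0.7), (-6.1)]
[0, (13.1), (1.1), (-9.1)]
[0, (17.5), (1.2), (-12.1)]
[0, (21.8), (1.1), (-15.1)]
[0, (26.1), (0.8), (-18.1)]
[0, (29.0), (0.4), (-20.1)]
[0, (31.9), (-0.0), (-22.1)]
[0, (34.0), (-0.4), (-23.6)]
[0, (36.1), (-0.9), (-25.1)]
```

```bash
python3 w.py w2
```

```text
[ 0.51196385 -0.09819693  0.05459429] [ 0.01335317 -0.32508168  0.25870327] 0.0023457460246746184
[[-0.     0.838 -0.546]
 [ 0.    -0.546 -0.838]]
{'fx': 297.3186396354542, 'fy': 297.3186396354542, 'cx': 259.19466468359803, 'cy': 191.46436535278966, 'origin': array([ 0.5575164 , -0.02943859,  0.21784084]), 'orientation': array([ 2.72958196, -0.81067029, -0.12515701])}
```

View pics/w2.png

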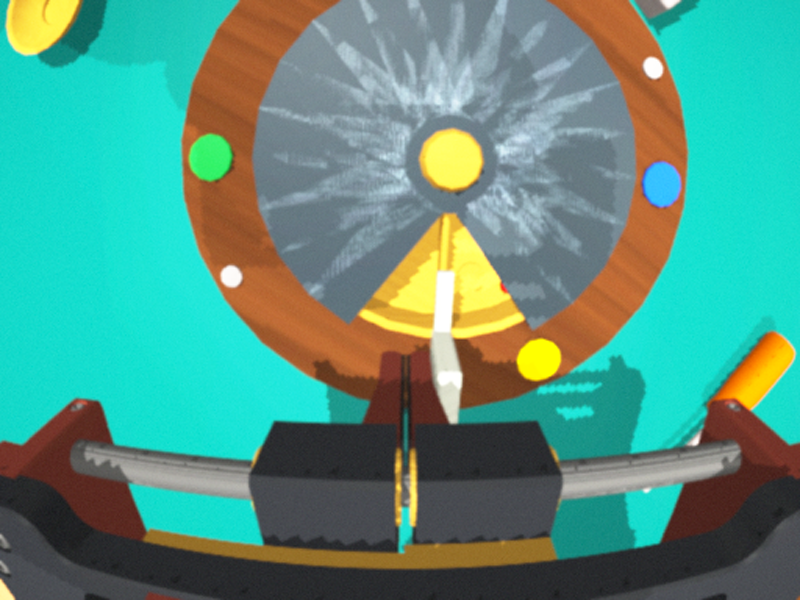

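The fingers are against the tab and have already turned it. Its strip on the cover runs from (446,272) to (440,332), and the blade's top inner end is at about (449,378). Next I'll get its angle.

```bash
cat > tab.py <<'E'
from h import *
import sys
c=cam('wrist'); C=np.array([.5713,-.0394])
a=list(map(float,sys.argv[1:]))
for u,v,z in zip(a[::3],a[1::3],a[2::3]):
    d=onz(c,(u*.64,v*.64),z,True)[:2]-C; print(np.hypot(*d).round(4),np.degrees(np.arctan2(d[1],d[0])).round(2))
E
python3 tab.py 446 273 .045 440 330 .045 449 378 .081 451 160 .051
```

```text
0.0429 -125.05
0.0664 -125.9
0.0695 -125.3
0.0009 134.03
```

```bash
python3 plan.py 14.3 -125.3 -122 -119 -116 -113 -110 -107 -104 -101 -99 -97 | sed 's/np.float64//g'
```

```text
[ 0.51183815 -0.09808397  0.05459062] [0.40195103 0.27000227 0.43851489]
yaw y -33.11311161167435
[0, (0.4), (-1.2), (2.2)]
[0, (5.0), (-0.4), (-1.1)]
[0, (9.3), (0.2), (-4.1)]
[0, (13.6), (0.5), (-7.1)]
[0, (17.9), (0.6), (-10.1)]
[0, (22.2), (0.5), (-13.1)]
[0, (26.5), (0.1), (-16.1)]
[0, (30.8), (-0.4), (-19.1)]
[0, (35.0), (-1.2), (-22.1)]
[0, (37.8), (-1.9), (-24.1)]
[0, (40.6), (-2.6), (-26.1)]
```

>>> {"api": "play_rows", "payload": {"increments": [[0,5,0,-1],[0,9.5,0,-4],[0,13.5,0.5,-7],[0,18,0.5,-10],[0,22,0.5,-13],[0,26.5,0,-16],[0,31,-0.5,-19],[0,35,-1,-22],[0,38,-2,-24],[0,40,-2.5,-25.5]]}}

```text
time: 5.2
position: [0.5467, -0.1177, 0.0546]
tool_rot: [1.304, 1.145, -1.305]
contact_force: [-1.6, -0.1, 0.4]
gripper_width: 0.008
```

>>> {"api": "play_rows", "payload": {"increments": [[0,0,0,0],[0,0,0,0]]}}

```text
time: 5.45
position: [0.5469, -0.1176, 0.0548]
tool_rot: [1.306, 1.143, -1.305]
contact_force: [0.7, 0.6, 0.2]
gripper_width: 0.008
```

```bash
python3 w.py w3; python3 plan.py 14.3 -97.5 -96 -95| sed 's/np.float64//g'
```

```text
[ 0.54691594 -0.11763977  0.05476483] [0.67657475 0.60075018 0.23662225] 0.007522259020154231
[[ 0.001  0.991 -0.132]
 [-0.    -0.132 -0.991]]
{'fx': 297.3186396354542, 'fy': 297.3186396354542, 'cx': 259.19466468359803, 'cy': 191.46436535278966, 'origin': array([ 0.55816036, -0.03618636,  0.21802171]), 'orientation': array([ 2.83197325, -0.1871931 , -0.02895517])}
[ 0.5468881  -0.11762561  0.05476614] [0.95839316 0.23062998 0.82065544]
yaw y -7.563512093323709
[0, (-0.3), (0.3), (-0.1)]
[0, (1.8), (0.6), (-1.6)]
[0, (3.2), (0.8), (-2.6)]
```

View pics/w3.png

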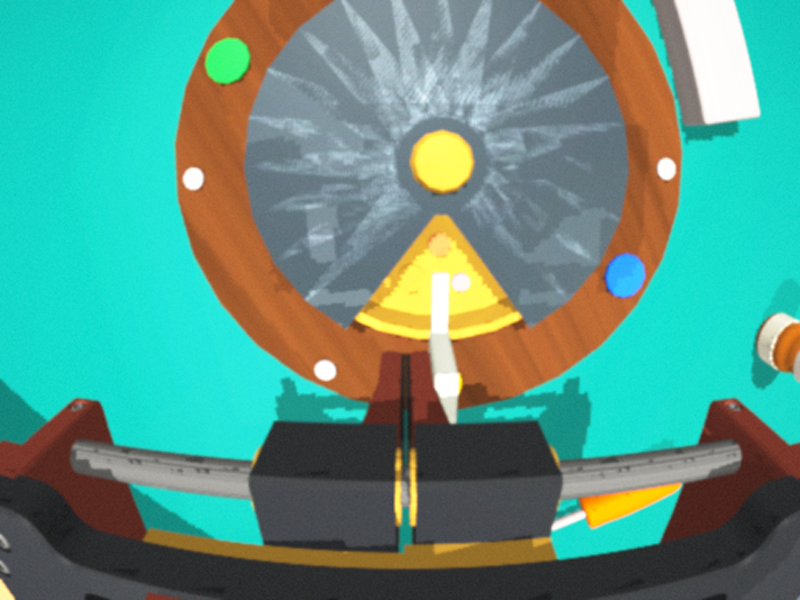

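```bash
python3 tab.py 441 274 .045 438 332 .045 447 382 .081 442 160 .051
```

```text
0.0427 -97.09
0.0666 -97.81
0.0704 -97.2
0.0009 106.85
```

The tab is at about -97.4° and the target is -95.8°, so I'll push 2 mm more, back off and lift clear.

>>> {"api": "play_rows", "payload": {"increments": [[0,1,0.3,-0.8],[0,2,0.5,-1.5],[0,2.2,0.5,-1.5],[0,2.2,0.5,-1.5]]}}

```text
time: 6.0
position: [0.5488, -0.1184, 0.0546]
tool_rot: [1.286, 1.158, -1.287]
contact_force: [-0.9, 0.4, -0.9]
gripper_width: 0.004
```

>>> {"api": "play_rows", "payload": {"increments": [[0,-5,0,0],[0,-15,0,0],[0,-25,0,0],[-30,-25,0,0],[-70,-25,0,0],[-110,-25,0,0],[-150,-25,0,0],[-168,-25,0,0],[-168,-25,0,0],[-168,-25,0,0]]}}

```text
time: 7.25
position: [0.523, -0.1156, 0.2217]
tool_rot: [1.286, 1.159, -1.287]
contact_force: [-0.0, 0.0, -0.7]
gripper_width: 0.006
```

```bash
python3 w.py w4
```

```text
[ 0.52300957 -0.11560539  0.22168785] [-0.03445669  0.02917225 -0.65868881] 0.006121059112797467
[[-0.001  0.994 -0.105]
 [ 0.    -0.105 -0.994]]
{'fx': 297.3186396354542, 'fy': 297.3186396354542, 'cx': 259.19466468359803, 'cy': 191.46436535278966, 'origin': array([ 0.53239165, -0.03397424,  0.38495135]), 'orientation': array([ 2.83432542, -0.14917346, -0.02607942])}
```

View pics/w4.png

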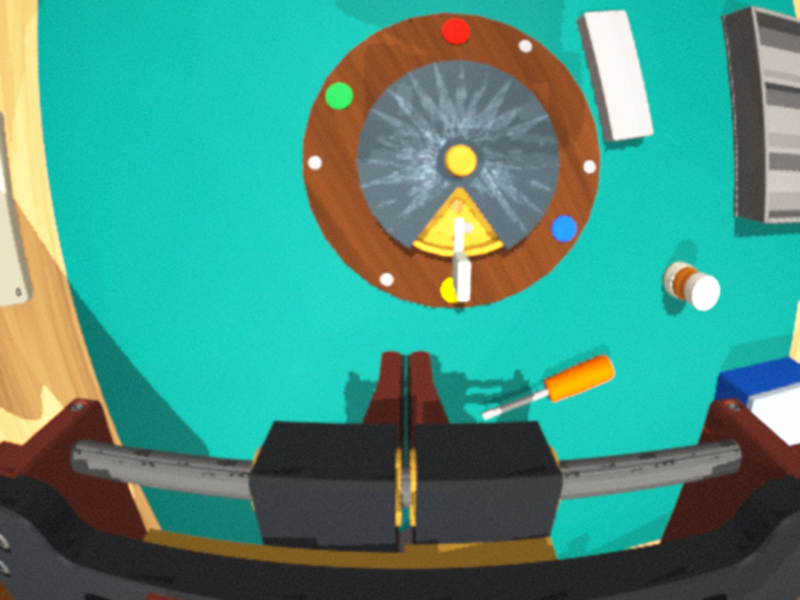

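The tab now stands over the yellow button (448,290), with its blade from (460,262) to (463,300), and the fingers are clear. I'll check the angle against the other three buttons.

```bash
python3 - <<'E'
from meas import *
q=fit(dict(blue=(565,229),red=(456,31),green=(339,96)))
C=q[:2]
m=(S<45)&(V>190)&(abs(xx-461*.64)<8)&(yy>215*.64)&(yy<305*.64)
for lo,hi,z in [(222,248,.045),(266,298,.081)]:
    for row in range(int(lo*.64),int(hi*.64)+1,3):
        r=np.where(m[row])[0]
        if len(r):
            d=onz(c,(r.mean(),row),z,True)[:2]-C; print(z,row,r.min(),r.max(),np.hypot(*d).round(4),np.degrees(np.arctan2(d[1],d[0])).round(2))
E
```

```text
blue 192 [ 0.6565 -0.101 ]
red 227 [0.5815 0.066 ]
green 243 [0.485  0.0228]
C [ 0.57075333 -0.03920701] front -155.83186999500919 yellow -95.83186999500919 res mm [ 0.2 -0.2  0.   0.2 -0.2  0. ]
0.045 142 291 296 0.0455 -96.16
0.045 145 291 301 0.0491 -92.65
0.045 148 291 296 0.0525 -95.97
0.045 151 291 296 0.0561 -95.88
0.045 154 291 296 0.0596 -95.81
0.045 157 291 296 0.0632 -95.74
0.081 170 293 300 0.0703 -96.23
0.081 173 293 300 0.0735 -96.14
0.081 176 293 300 0.0768 -96.05
0.081 179 293 300 0.0801 -95.97
0.081 182 293 300 0.0834 -95.9
0.081 185 292 300 0.0867 -96.18
0.081 188 293 300 0.0901 -95.75
```

The tab is at -96.0°, within about 0.2° of yellow. The hand is clear, so I'll hand in.

```bash
python3 -c "
from workcell import *
print(hand_in())"
```

```text
the job is handed in; nothing more can be done
None
```

I pushed the tab about 38° counterclockwise with the shut fingertips until it pointed at the yellow button. Then I backed off, lifted the hand to about 0.22 m and handed in.

- **Last check:** the wrist view put the tab at about -96.0° in the world frame. The yellow button is at -95.8°, worked out from the other three because the tab partly hid it. That is a difference of about 0.2°.
- **Readings that disagreed:** one edge reading came out at -92.7°. I put it down to a bright speck beside the tab and left it out. The rest agreed within about 0.5°.
- **Forces and time:** the force readings, taken at the end of each move, stayed under 2 N. The whole job took about 7.3 s of robot time.
- **Rest of the bench:** the fingers came near nothing but the tab. In the last view the items in sight (bar, screwdriver, oil jar) looked undisturbed. I did not measure them again. The dish, loupe, stand and pegwood were out of that view.

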